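Make the test bay safe, work its sagging bolt free and hold the sprung gate ajar

ROBOT

A 7-joint arm with a two-finger parallel gripper is mounted at the origin on the work surface. World frame = base frame: x ahead of the robot, y to its left, z up, the work surface at z = 0. Lengths are in m, angles in rad, forces in N, time in s.
With the tool pointing down it reaches from about 0.4 to 0.925 m from the base axis. Payload 4.1 kg.
Tool frame: the origin (TCP) lies between the finger pads; the fingertips stand 19 mm ahead of it and the grasp point (between the pads) is the TCP; z points along the fingers, y is the line along which they close (so a half turn about z gives the same grasp; the last joint's range is limited). The gripper opens to 85 mm and grips with 20 to 120 N. Pads are 22 mm wide; open, the fingers measure 114 mm over their backs; the gripper's body (76 mm by 85 mm) begins 54 mm behind the grasp point. The pads swing forward as they close: fully open they stand 13 mm farther back than shut.
Start: joints at [1.076, 0.398, 0.045, 1.537, -0.019, 1.207, -0.051], TCP at [0.251, -0.6, 0.25] pointing down, gripper open.
Joint ranges: [-2.82, 2.82], [-0.49, 2.23], [-1.37, 1.46], [0, 2.46], [-1.36, 4.5], [0.23, 2], [-2.94, 2.94]. Speed limits (rad/s): [2.57, 2.57, 3.14, 3.14, 3.14, 3.14, 3.14].

INTERFACE

Orientations are given as a 3x3 rotation matrix whose columns are the frame's x, y, z axes.
In Python, from workcell import bot gives the robot as it stands. Calls block until the motion is done:
- bot.reach(position, orientation): joint-space move of the TCP to a pose.
- bot.movel(position, ori=None, max_speed=0.15, max_force=None): straight line of the TCP; ori=None keeps the orientation; max_speed is the mean speed in m/s. With max_force (N) it stops when the force on the tool has changed by that much, and returns True; else False.
- bot.movej(angles): joint-space move.
- bot.open_gripper() and bot.grab(): open the fingers fully, or close them until they stop; the grip force is fixed at half the most.
- bot.dwell(seconds).
- bot.ik(position, orientation): joint angles nearest the present ones, or None.
- bot.get_state(): the state.
- bot.grab_frame(name): name is "scene" or "top"; returns a dict with "frame" (480x640x3 uint8, red, green, blue), "z_map" (480x640 float32, m along the optical axis (not along the pixel's ray), 0 where there is no reading), "fx", "fy", "cx", "cy" (pixels), "D" ([k1, k2, p1, p2, k3] as OpenCV has them; the pictures are not rectified), "R" (3x3) and "t" (3): a world point X has camera coordinates R X + t. Camera axes: x right, y down, z forward; pixel columns grow to the right and rows downward; lengths in m; the calibration is good to about 2 mm. A picture is of the moment at which its call begins.
A pose or a line that the arm cannot do raises bot.IKError and nothing moves.
- bot.close_job(): hands the job in; it is judged then, once.
Trained networks look in a picture, given as the dict that the camera call returned (one of the last four; its "shot" number tells which), for a name from the list of things; names that differ only in an ending like _2 or _b are one class to them, and where a whole thing is asked for, a point or a joint stands for the part that bears it (a point fixed in the world has none). Each returns a list of dicts, best first, with "score" (0 to 1); they miss things now and then, are a little off and sometimes report something else, mostly with a low value. They report only what shows in the picture. A call takes as long as a camera call.
- bot.cut_out(label, picture): "pixels" (480x640 bool, what is visible of it) and "pixel" ([column, row] in pixels, amid what is visible of it).
- bot.tip_of(label, picture): "pixel" ([column, row] in pixels: a listed point, or the origin of a listed thing).
The state is a dict: "time": time; "q": joint angles; "joint_vel": joint speeds; "joint_efforts": joint torques, N m; "ee_pos": TCP position; "ee_rot": TCP orientation; "ft_force": force on the tool from outside, world axes, zero at the start; "ft_torque": the same for the moment, N m; "opening": opening from 0.0 (shut) to 1.0 (fully open); "grip_force": force on a finger pad.
Only numpy, scipy, OpenCV 4.12 (cv2) and the standard library are available. Lean on these libraries where they do the work, as an engineer would, in place of code of your own. Each camera call takes 0.05 s, during which the arm holds its last target. There are 200 camera calls.

TASK

Open the guarded test bay for a colleague: first turn the black step switch on the control station to 0 (the red mark), so the bay is off before its gate is touched. Then take the gate's sagging bolt by its knob, lift it so that its hooked nose comes over the bent lip of the keeper while you draw it all the way back, and pull the sprung gate towards you. Finish still holding the knob, the gate standing steadily ajar by about a hand's width (10 cm at its free edge), and leave everything else on the bench where it is.

Things in the scene. Friction and masses are not known exactly. Their poses are not given: they have to be found in the camera images.
- station: Control station: grey box with yellow lid, 174 x 124 mm, lid top 72 mm above the table, fixed. Origin at the centre of its underside; x along its long side, towards the end with the green and red lamps. The switch's upright axis is 34 mm from the origin towards -x; the lamps (22 mm wide, 16 mm tall) stand 86 mm from it along x and 32 mm to either side.
- selector (a joint): Turn of the step switch (rad), growing clockwise from above: steps 0, 1, 2, 3 at 0, 0.48, 0.96, 1.44, marked on its plate by a red bar (0) and one, two, three black dots. At 0 the bar's white line points along the station's +x. It snaps into each step (about 0.1 N m to pass) and stays; stops at -0.08 and 1.52. Starts at step 2 or 3, so turn it anticlockwise from above.
- selector_grip (a point): Point on the step switch's axis at mid-height of its black bar grip, 97 mm above the table. The bar is 44 mm long, 14 mm wide, 26 mm tall (82 to 109 mm above the table), on a disc 42 mm across over a silver plate 88 mm square. The frame turns with the switch: x along the bar towards its white line, z up.
- test_bay: Guarded test bay: yellow frame with wire mesh, open at the top, 220 mm deep (x), 390 mm wide (y), 245 mm high, fixed to the bench. Origin at the centre of its underside; its -x side, with the gate, faces the robot. Behind the gate stand the wired devices under test.
- gate (a joint): Opening angle of the gate (rad): 0 shut, grows as the free edge comes towards the robot (the bay's -x), up to 1.5. Springs close it: about 0.8 N m at 0 and 0.9 N m more per rad, so some 4 to 6 N at the knob. It is barred until the bolt is drawn about 22 mm.
- gate_hinge (a point): Point on the gate's upright hinge axis, 205 mm above the table, at the gate's left edge seen from the robot. The gate is 300 mm wide from here, 24 mm thick (front face 12 mm in front of this axis), from 40 to 245 mm above the table. The frame turns with the gate: y from the free edge to the hinge, -x out of the gate's front face.
- gate_edge (a point): Point on the free edge of the gate: front face, top corner, 245 mm above the table; it turns with the gate.
- bolt (a joint): Draw of the bolt along the gate (m): 0 shot into the keeper, grows as it slides towards the hinge side, up to its stop at 0.05; friction 1 to 2 N, no spring.
- bolt_sleeve (a joint): Lift of the bolt (rad): it pivots in its loose rear sleeve, 125 mm from the hinge axis, about an axis square to the gate's face. 0 sagging (it falls back there; nose 3 degrees below level), 0.12 lifted as far as it goes. While shot, the knob is 110 mm from the pivot: 10 mm of knob lift is about 0.09 rad. The nose clears the lip above 0.05 rad.
- bolt_knob: Red knob of the bolt: cylinder 20 mm across, 26 mm long, its axis (x) square to the gate's face, on a 10 mm stem. Origin at its centre: 56 mm in front of the gate's front face, about 199 mm above the table while sagging, 235 mm from the hinge axis along the gate while shot. Free for 40 mm to either side; can be gripped from above, fingers closing along the gate.
- bolt_nose (a point): End of the bolt, on its axis. The bolt is a 12 mm steel rod along the gate, 18 mm in front of its face; its nose is a hook 12 mm long that reaches 16 mm below the rod's axis. While shot and sagging, the hook stands behind the keeper's lip, its bottom 9 mm below the lip's edge, so the bolt cannot be drawn without lifting.
- keeper_lip (a point): Middle of the upper edge of the keeper's bent lip, on the right-hand post seen from the robot, 320 mm from the hinge axis, 187 mm above the table. The lip is 4 mm thick, 52 mm long out of the post; 20 mm of draw with the bolt lifted takes the nose past it. The keeper's front strap bars the gate until the bolt is drawn about 22 mm.
- tape: Roll of tape lying flat, 66 mm across, 19 mm high; origin at the centre of its underside. Bystander: leave alone.
- screwdriver: Red screwdriver, 190 mm long, 26 mm thick, lying along its x; origin at its middle, on the table. Bystander: leave alone.
- cutters: Side cutters with red grips, 140 mm long along x, 15 mm high; origin near the pivot, on the table. Bystander: leave alone.
- multimeter: Yellow multimeter lying on its back, 180 x 85 x 40 mm; origin at the centre of its underside. Bystander: leave alone.
- terminals: Rail with grey terminal blocks, 200 x 45 x 47 mm; origin at the centre of its underside. Bystander: leave alone.
- contactor: Black contactor, 75 x 45 x 83 mm; origin at the centre of its underside. Bystander: leave alone.
- parts_bin: Orange open bin, 150 x 100 x 60 mm; origin at the centre of its underside. Bystander: leave alone.

How it is judged:
On the way, in this order (a step that is already met when the one before it is completed fails the run):
1. the step switch is at 0 while the bolt is still shot and the gate shut (value of joint selector between -0.17 and 0.17 rad and value of joint bolt below 0.01 m and value of joint gate below 0.06 rad), for 0.3 s.
2. the bolt is drawn clear of the keeper, by its knob (value of joint bolt above 0.032 m and contact force between the fingers and bolt_knob above 1 N), for 0.1 s.
3. the gate is pulled ajar by the knob (value of joint gate above 0.2 rad and contact force between the fingers and bolt_knob above 1 N), for 0.2 s.
At the end, for the whole second after the job is handed in: The step switch is at 0 (within 0.17 rad); the gate stands ajar at 0.22 to 0.48 rad (about 65 to 140 mm at its free edge) and does not move (under 0.05 rad/s); the fingers still hold the bolt's knob (over 1 N), which alone keeps the gate from closing (value of joint selector between -0.17 and 0.17 rad and value of joint gate between 0.22 and 0.48 rad and contact force between the fingers and bolt_knob above 1 N and velocity of joint gate between -0.05 and 0.05 rad/s); the arm keeps its last pose, push and grip.
It fails at once if something else lying on the bench is moved by more than 30 mm (distance of any of tape, screwdriver, cutters, multimeter, terminals, contactor, parts_bin from where it was at the start of the episode above 0.03 m).
It also fails if it takes over 58 s, if anything falls off the work surface, if the arm or the gripper's body presses on something with over 40 N, if the wrist force passes 120 N, or if a joint passes its speed limit or range.

## Working session

There is one attempt and no reset: what is moved stays moved. The work goes in short steps, each a Python script; the robot and the scene stay as the last script left them, time stands still between calls to the robot, and variables do not carry over. Pictures are saved under pics/ and viewed, at most 10 in all, crops included, and the job is handed in when it is done.

```bash
mkdir -p pics; cat > h.py <<'E'
import numpy as np, cv2
from workcell import bot
def K(f): return np.array([[f["fx"],0,f["cx"]],[0,f["fy"],f["cy"]],[0,0,1.]])
def ray(f,px):
    u=cv2.undistortPoints(np.array([[px]],float),K(f),np.array(f["D"],float))[0,0]
    R=np.array(f["R"]);t=np.array(f["t"]); return -R.T@t, R.T@np.array([u[0],u[1],1.])
def at_z(f,px,z):
    o,d=ray(f,px); return o+d*(z-o[2])/d[2]
def at_depth(f,px):
    o,d=ray(f,px); c,r=[int(round(v)) for v in px]; w=f["z_map"][max(r-1,0):r+2,max(c-1,0):c+2]; w=w[w>0]
    return o+d*np.median(w) if len(w) else None
def cloud(f,mask):
    r,c=np.nonzero(mask&(f["z_map"]>0)); p=np.stack([c,r],1).astype(float)[:,None]
    u=cv2.undistortPoints(p,K(f),np.array(f["D"],float))[:,0]; z=f["z_map"][r,c][:,None]
    return (np.hstack([u,np.ones((len(u),1))])*z-np.array(f["t"]))@np.array(f["R"])
def save(f,n): cv2.imwrite("pics/"+n,cv2.cvtColor(f["frame"],cv2.COLOR_RGB2BGR))
def tri(fs,pxs):
    A=np.zeros((3,3));b=np.zeros(3)
    for f,p in zip(fs,pxs):
        o,d=ray(f,p);d/=np.linalg.norm(d);M=np.eye(3)-np.outer(d,d);A+=M;b+=M@o
    return np.linalg.solve(A,b)
E
python3 - <<'E'
from h import *
np.set_printoptions(precision=4,suppress=True)
fs={n:bot.grab_frame(n) for n in("scene","top")}
for n,f in fs.items():
    save(f,n+"0.png"); print(n,"cam at",-np.array(f["R"]).T@np.array(f["t"]))
    for l in("station","selector_grip","test_bay","gate_hinge","gate_edge","bolt_knob","bolt_nose","keeper_lip"):
        for r in bot.tip_of(l,f)[:2]: print(l,round(r["score"],2),np.array(r["pixel"]),at_depth(f,r["pixel"]))
print(bot.get_state()["time"])
E
```

```text
scene cam at [ 1.4791 -0.1708  1.638 ]
station 0.67 [218.5 275.5] [ 0.5892 -0.3548  0.0732]
selector_grip 0.66 [401.  248.3] [0.675  0.172  0.2267]
test_bay 0.92 [351.1 314.8] [ 0.8597 -0.0053  0.2469]
test_bay 0.45 [210.9 248.1] [ 0.5083 -0.3673  0.1047]
gate_hinge 0.92 [403.  245.5] [0.6702 0.1783 0.2322]
gate_edge 0.75 [296.8 253.2] [ 0.5077 -0.1074 -0.    ]
bolt_knob 0.57 [317.5 240.9] [ 0.4741 -0.0346  0.0019]
bolt_knob 0.24 [487.9 261.9] [0.6669 0.4748 0.0469]
keeper_lip 0.58 [284.6 261.2] [ 0.6717 -0.153   0.2437]
top cam at [ 0.2551 -0.0511  1.5446]
station 0.62 [429.  260.2] [ 0.5347 -0.3482  0.0738]
selector_grip 0.8 [438.8 272.2] [ 0.4982 -0.3656  0.1102]
test_bay 0.97 [291.6 177.4] [0.7539 0.024  0.0399]
test_bay 0.39 [352.1 191.3] [ 0.6599 -0.1316  0.2411]
gate_hinge 0.83 [225.8 190.8] [0.652  0.1713 0.2208]
gate_edge 0.9 [351.3 189.3] [ 0.6766 -0.1317  0.2035]
bolt_knob 0.68 [322.5 220.1] [ 0.5951 -0.0649  0.2049]
bolt_nose 0.6 [361.6 206.7] [ 0.6241 -0.1555  0.2377]
keeper_lip 0.74 [357.  208.4] [ 0.6194 -0.1448  0.2379]
0.9
```

View pics/top0.png

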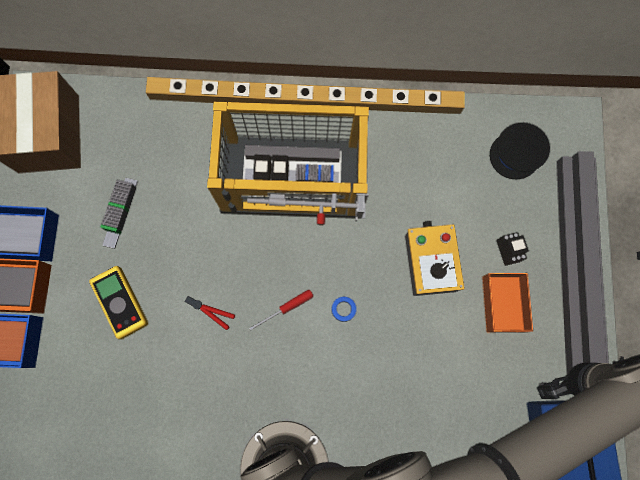

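View pics/scene0.png

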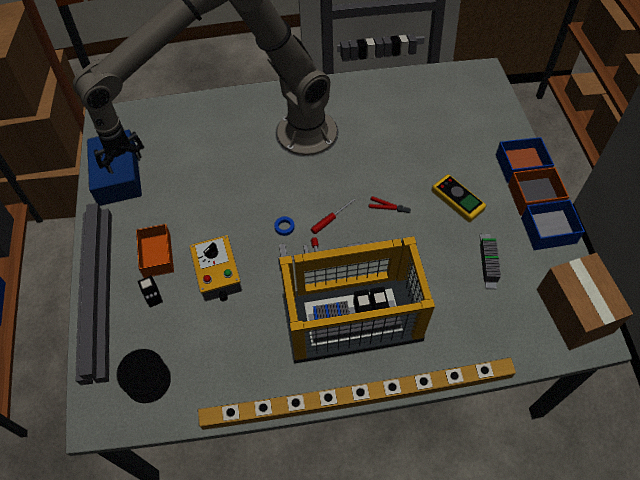

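The top view shows the bay at (290,160), the red knob at (321,217), and the switch at (438,270) with lamps at (422,240) and (446,238). The scene view agrees with this. Next I'll fit the two poses and zoom in on the switch and bolt.

```bash
python3 - <<'E'
from h import *
np.set_printoptions(precision=4,suppress=True)
f=bot.grab_frame("top");im=f["frame"]
a=cv2.resize(im[215:305,395:475],(480,540),interpolation=cv2.INTER_CUBIC); b=cv2.resize(im[185:235,300:380],(800,500),interpolation=cv2.INTER_CUBIC)
cv2.imwrite("pics/sw.png",a[...,::-1]);cv2.imwrite("pics/bolt.png",b[...,::-1])
H=np.full((480,640),True)
def rect(P,n):
    (c,s,ang)=cv2.minAreaRect(P[:,:2].astype(np.float32)); print(n,len(P),np.array(c),np.array(s),ang)
m=np.zeros_like(H);m[215:305,395:475]=1;P=cloud(f,m);rect(P[(P[:,2]>.062)&(P[:,2]<.08)],"lid")
Q=P[(P[:,2]>.094)];print("switch",len(Q),Q.mean(0)); 
hsv=cv2.cvtColor(im,cv2.COLOR_RGB2HSV)
m2=m&(hsv[...,1]>120)&(hsv[...,2]>40)
for n,lo,hi in(("green",45,85),):
    mm=m2&(hsv[...,0]>lo)&(hsv[...,0]<hi);r,c=np.nonzero(mm);print(n,len(r),c.mean(),r.mean(),at_z(f,(c.mean(),r.mean()),.085))
mm=m2&((hsv[...,0]<8)|(hsv[...,0]>172));mm[255:]=0;r,c=np.nonzero(mm);print("red",len(r),c.mean(),r.mean(),at_z(f,(c.mean(),r.mean()),.085))
m=np.zeros_like(H);m[90:235,195:385]=1;P=cloud(f,m);Q=P[(P[:,2]>.236)&(P[:,2]<.255)];rect(Q,"bay");
m2=m&(hsv[...,1]>120)&((hsv[...,0]<8)|(hsv[...,0]>172));m2[:200]=0;r,c=np.nonzero(m2);print("knob px",len(r),c.min(),c.max(),r.min(),r.max());k=cloud(f,m2);print(k.mean(0),k.min(0),k.max(0),np.median(k,0));print(at_z(f,(c.mean(),r.mean()),.205))
for n,l in(("top","bolt_knob"),("top","test_bay"),("top","gate_hinge"),("top","station")):
    for r in bot.cut_out(l,f)[:1]:
        C=cloud(f,r["pixels"]);print(l,r["score"],r["pixel"],C.mean(0),C.max(0));
        if l in("test_bay","gate_hinge"): rect(C[C[:,2]>.235],l)
E
```

```text
lid 2750 [ 0.5412 -0.3651] [0.1745 0.1246] 8.719003677368164
switch 102 [ 0.5079 -0.37    0.107 ]
green 41 421.2439024390244 239.0 [ 0.5877 -0.3255  0.085 ]
red 49 445.42857142857144 236.83673469387756 [ 0.5966 -0.3881  0.085 ]
bay 4320 [0.7433 0.0235] [0.2676 0.3839] 0.5422757863998413
knob px 83 317 324 213 223
[ 0.6007 -0.0596  0.2022] [ 0.5864 -0.0701  0.0311] [ 0.6566 -0.0509  0.2135] [ 0.5996 -0.0591  0.2064]
[ 0.5999 -0.0596  0.205 ]
bolt_knob 0.33 [509.0, 248.3] [ 0.5807 -0.5687  0.0547] [ 0.6406 -0.5425  0.0909]
test_bay 0.68 [288.4, 166.9] [0.754  0.0296 0.1369] [0.9853 0.2352 0.2543]
test_bay 4242 [0.7419 0.0243] [0.2684 0.3798] 1.1485748291015625
gate_hinge 0.81 [286.1, 194.9] [0.6539 0.0237 0.1868] [0.7447 0.1827 0.2529]
gate_hinge 1323 [0.6512 0.0248] [0.0567 0.2986] 0.1563519984483719
station 0.97 [430.7, 255.6] [ 0.5379 -0.3607  0.0703] [ 0.6491 -0.2932  0.1156]
```

View pics/sw.png

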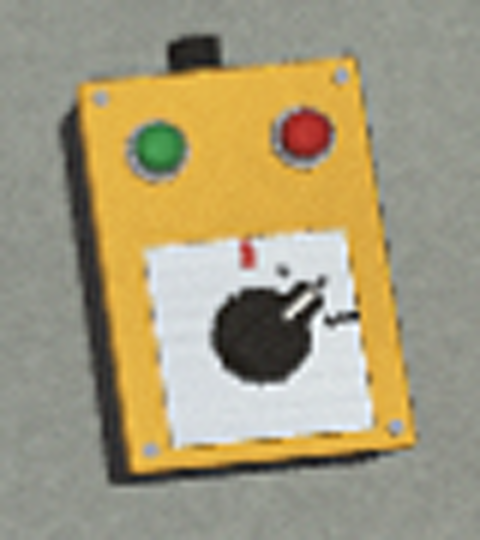

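View pics/bolt.png

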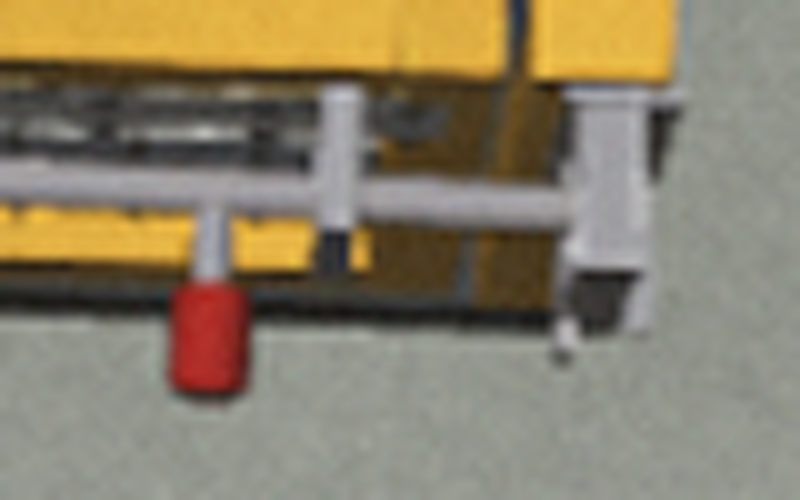

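The switch points at step 2 (bar about 0.96 rad clockwise of station +x, yaw about 0.148). Its axis is at (0.508,-0.370). The bolt is shot, and the knob is at about (0.600,-0.060). I'll turn the switch now.

```bash
cat >> h.py <<'E'
def down(yaw):  # tool z down, closing line (tool y) along world direction 'yaw'
    y=np.array([np.cos(yaw),np.sin(yaw),0]);z=np.array([0,0,-1.]);return np.stack([np.cross(y,z),y,z],1)
E
python3 - <<'E'
from h import *
np.set_printoptions(precision=3,suppress=True)
f=bot.grab_frame("top");g=bot.cut_out("gate_hinge",f)[0]["pixels"];C=cloud(f,g);C=C[(C[:,2]>.238)&(C[:,2]<.252)]
X=[];Y=[]
for y in np.arange(-.12,.17,.01):
    s=C[abs(C[:,1]-y)<.005]
    if len(s)>8: X.append(np.percentile(s[:,0],[5,50,95]));Y.append(y)
X=np.array(X);print([np.polyfit(Y,X[:,i],1) for i in range(3)],C[:,1].min(),C[:,1].max())
p=np.array([.5077,-.370,.104]);st=.148;b0=st-.96
best=None
for s in(np.pi/2,-np.pi/2):
    qa=bot.ik(p+[0,0,.12],down(b0+s));qb=bot.ik(p,down(st+.05+s));print(s,qa,qb)
    if qa is not None and qb is not None:
        m=max(abs(qa[6]),abs(qb[6]))
        if best is None or m<best[0]: best=(m,s)
s=best[1]
bot.reach(p+[0,0,.12],down(b0+s));bot.movel(p,max_speed=.12,max_force=15)
st0=bot.get_state();print(st0["ee_pos"],st0["ft_force"])
bot.grab();print(bot.get_state()["opening"],bot.get_state()["grip_force"],bot.get_state()["ft_force"])
for a in np.linspace(b0,st+.06,7)[1:]:
    bot.reach(p,down(a+s));S=bot.get_state();print(S["time"],S["ee_pos"],S["ft_torque"][2],S["ft_force"])
bot.reach(p,down(st+s))
bot.open_gripper();bot.movel(p+[0,0,.14],max_speed=.2)
bot.reach([.50,-.20,.30],down(-np.pi/2))if bot.ik([.50,-.20,.30],down(-np.pi/2))is not None else print("noik")
f=bot.grab_frame("top");cv2.imwrite("pics/sw2.png",cv2.resize(f["frame"][185:305,300:475],(700,480),interpolation=cv2.INTER_CUBIC)[...,::-1]);print(bot.get_state()["time"],bot.get_state()["q"])
E
```

```text
[array([-0.016,  0.654]), array([-0.019,  0.664]), array([-0.019,  0.675])] -0.12443160010472411 0.17355630373198563
1.5707963267948966 [ 0.872  0.403 -0.412  1.614  0.172  1.161  1.179] [ 0.989  0.557 -0.58   1.72   0.358  0.972  2.042]
-1.5707963267948966 [ 0.473  0.381  0.116  1.626 -0.048  1.138 -1.781] [ 0.592  0.499 -0.04   1.732  0.024  0.911 -0.831]
[ 0.508 -0.37   0.105] [ 0.058 -0.195 -0.656]
0.153185811226707 59.89673137664795 [-2.53  -1.063  3.624]
4.8417 [ 0.507 -0.371  0.104] -2.0367973229597838 [-1.774 -0.512  6.766]
5.1083 [ 0.507 -0.371  0.105] 0.11504115590639048 [-3.996 -3.457  5.175]
5.375 [ 0.507 -0.371  0.105] -0.3613802402051735 [-3.675 -2.213  5.667]
5.6417 [ 0.507 -0.371  0.105] -2.2288735297342908 [-1.665 -0.528  6.308]
5.9083 [ 0.508 -0.371  0.105] 0.08676493751575265 [-3.026 -1.922  6.207]
6.175 [ 0.508 -0.371  0.105] -0.7082215972381901 [-2.251 -2.379  6.156]
8.775 [ 0.453  0.169 -0.169  1.731  0.031  1.245 -1.298]
```

View pics/sw2.png

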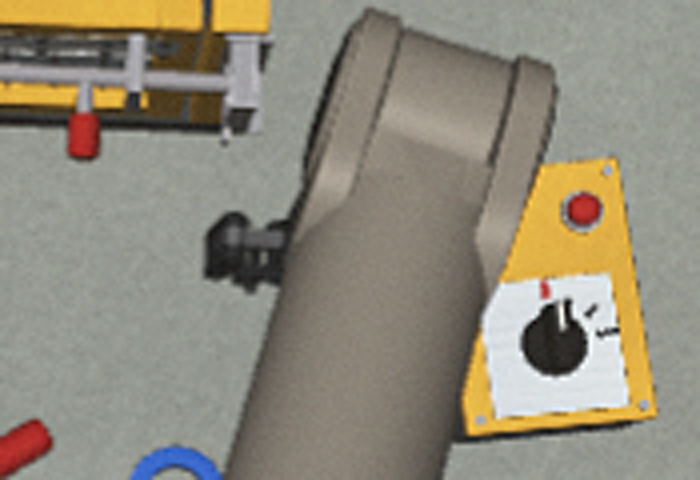

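The white line at (562,308) still points about 0.4 rad clockwise of the red bar at (545,290), so the switch is at step 1 and the bar slipped in the pads. I'll grip it again, turn it past zero, then close on it aligned at zero and look.

```bash
python3 - <<'E'
from h import *
np.set_printoptions(precision=3,suppress=True)
p=np.array([.5077,-.370,.102]);st=.148;b0=st-.44;s=-np.pi/2
bot.reach(p+[0,0,.12],down(b0+s));bot.movel(p,max_speed=.15,max_force=15);bot.grab()
print(bot.get_state()["opening"])
for a in np.linspace(b0,st+.2,9)[1:]:
    bot.reach(p,down(a+s));S=bot.get_state();print(round(a-st,2),np.array(S["ft_torque"]),np.array(S["ft_force"]),S["opening"])
bot.dwell(.2);bot.open_gripper();bot.reach(p,down(st+.06+s));bot.grab();print(bot.get_state()["opening"]);bot.open_gripper()
bot.movel(p+[0,0,.14],max_speed=.2)
bot.reach([.50,-.10,.30],down(-np.pi/2))
f=bot.grab_frame("top");cv2.imwrite("pics/sw3.png",cv2.resize(f["frame"][225:305,395:475],(480,480),interpolation=cv2.INTER_CUBIC)[...,::-1]);print(bot.get_state()["time"])
E
```

```text
0.24468270721627597
-0.36 [-0.396 -0.007  1.431] [-0.703 -3.187  4.925] 0.2067891379856255
-0.28 [-0.4    0.053  0.789] [ 0.25  -1.903  4.451] 0.1957653052199995
-0.2 [-0.369  0.344  0.719] [-2.082 -1.486  5.818] 0.1705809904479303
-0.12 [-0.336 -0.012  0.688] [ 0.328 -1.893  5.403] 0.16105243715414022
-0.04 [-0.28   0.26   0.425] [-2.488 -2.807  6.709] 0.15050730093896653
0.04 [-0.223  0.469 -0.381] [-2.237 -1.972  6.26 ] 0.14993903200123845
0.12 [-0.172  0.548 -1.3  ] [-0.673 -0.274  6.838] 0.1525081157979572
0.2 [-0.096 -0.156 -1.197] [ 1.04  -0.584  6.734] 0.1538461802406144
0.15518417700088244
17.5917
```

View pics/sw3.png

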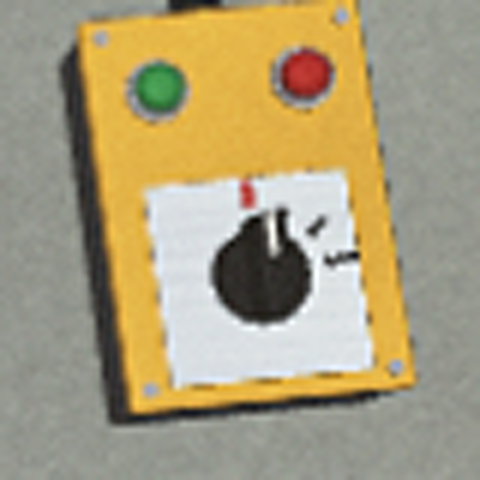

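I misread the previous picture because of parallax on the bar's top. The line (275,250)→(270,212) is parallel to the station's long edges, so the switch is at 0. Next is the bolt.

```bash
cat >> h.py <<'E'
YW=.018; KN=np.array([.598,-.0605,.199]); G=np.array([np.sin(-YW),np.cos(YW),0])  # G: along gate to hinge
HG=np.array([.661,.1745])
def rep(n):
    S=bot.get_state();print(n,round(S["time"],1),np.array(S["ee_pos"]),"F",np.array(S["ft_force"]),"op",round(S["opening"],3),round(S["grip_force"]),flush=True)
E
python3 - <<'E'
from h import *
np.set_printoptions(precision=4,suppress=True)
o=down(-np.pi/2+YW)
k=KN-np.array([.002,0,0])
bot.reach(k+[0,0,.09],o);print(bot.movel(k+[0,0,.001],max_speed=.1,max_force=12));rep("at")
bot.grab();rep("grip")
bot.movel(k+[0,0,.0095],max_speed=.03);rep("lift")
z0=k+[0,0,.0095]
for d,dz in((.015,-.0003),(.03,-.0007),(.045,-.001)):
    print(bot.movel(z0+G*d+[0,0,dz],max_speed=.05,max_force=35));rep(d)
f=bot.grab_frame("scene");cv2.imwrite("pics/b2.png",cv2.resize(f["frame"][200:300,250:370],(720,600),interpolation=cv2.INTER_CUBIC)[...,::-1])
E
```

```text
False
at 19.1 [ 0.5966 -0.0605  0.2008] F [ 1.2685  0.6222 -0.3819] op 0.999 0
grip 19.8 [ 0.5961 -0.0606  0.2002] F [-0.0859  0.1735  0.6351] op 0.21 58
lift 20.2 [ 0.5956 -0.0607  0.2079] F [ 1.0154  0.6088 -5.8035] op 0.213 59
False
0.015 20.6 [ 0.5956 -0.0438  0.208 ] F [ 1.4013  1.7368 -7.2286] op 0.209 59
False
0.03 21.1 [ 0.5954 -0.0291  0.2078] F [ 1.5473  0.7982 -6.7757] op 0.214 59
False
0.045 21.5 [ 0.5953 -0.0141  0.2076] F [ 0.2187  1.0309 -6.5834] op 0.211 59
```

View pics/b2.png

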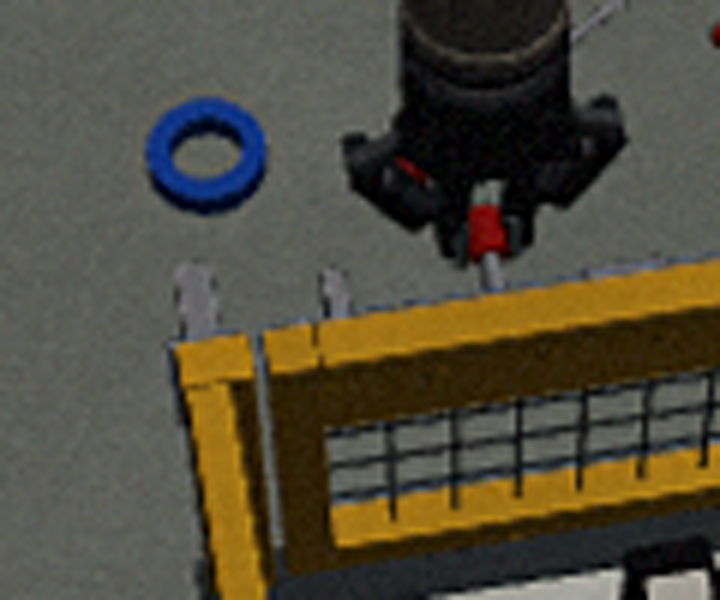

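The knob is held between the fingers, with its stem well away from the guide, so the bolt is drawn about 46 mm. Next I'll pull the gate along its arc.

```bash
python3 - <<'E'
from h import *
np.set_printoptions(precision=4,suppress=True)
p=np.array(bot.get_state()["ee_pos"]);p[2]=.2085;r=p[:2]-HG
for a in np.arange(.055,.34,.055):
    R=np.array([[np.cos(a),np.sin(a)],[-np.sin(a),np.cos(a)]])
    print(bot.movel([*(HG+R@r),p[2]],down(-np.pi/2+YW-a),max_speed=.06,max_force=40));rep(round(a,3))
bot.dwell(.7);rep("end")
f=bot.grab_frame("top");cv2.imwrite("pics/g.png",cv2.resize(f["frame"][90:250,190:400],(788,600),interpolation=cv2.INTER_CUBIC)[...,::-1])
for r in bot.tip_of("gate_edge",f)[:2]:print(r["score"],r["pixel"],at_z(f,r["pixel"],.245))
E
```

```text
False
0.055 21.9 [ 0.5859 -0.0111  0.2086] F [ 4.9896 -1.0389 -9.5931] op 0.209 59
False
0.11 22.3 [ 0.576  -0.0066  0.2087] F [ 5.2737 -0.6489 -9.329 ] op 0.212 59
False
0.165 22.6 [ 0.5663 -0.0015  0.2087] F [  5.2957   0.0261 -10.1295] op 0.205 59
False
0.22 22.9 [0.557  0.004  0.2088] F [  6.4415   0.2156 -10.7904] op 0.213 59
False
0.275 23.3 [0.5479 0.0098 0.2088] F [  6.4899  -1.2822 -10.7554] op 0.21 59
False
0.33 23.6 [0.539  0.0162 0.2088] F [  7.2127  -0.8189 -10.7555] op 0.213 59
end 24.3 [0.5391 0.0161 0.2087] F [  5.8333  -0.122  -10.009 ] op 0.214 59
0.74 [342.0, 225.7] [ 0.5738 -0.1107  0.245 ]
0.72 [225.1, 187.0] [0.654  0.1697 0.245 ]
```

View pics/g.png

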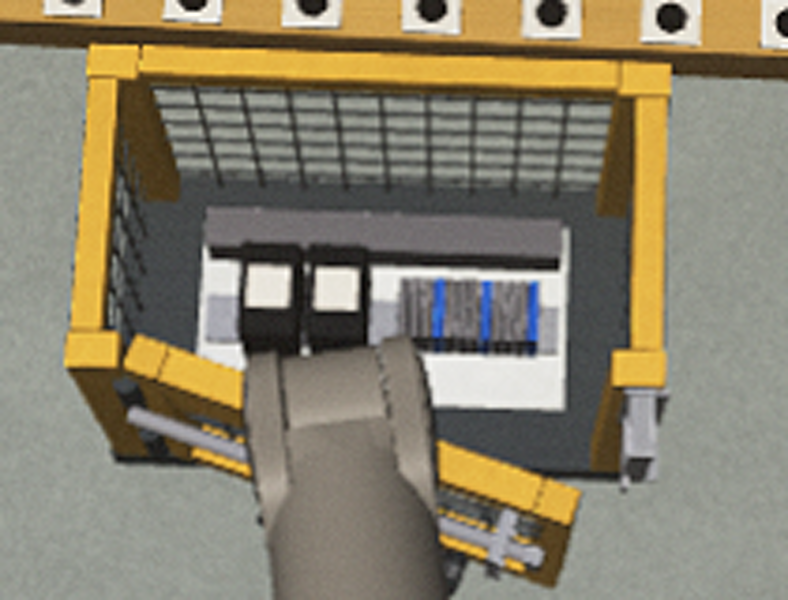

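The gate stands ajar by about 0.3 rad, with its edge at (575,500) in the crop. The grip and forces are steady, so I'm handing in.

```bash
python3 -c "
from h import *
print(bot.close_job());rep('done')"
```

```text
the job is handed in; nothing more can be done
None
the job is handed in; nothing more can be done
```

I handed the job in at about 24 s on the robot's clock; no verdict came back, but by the camera and force readings the switch is at 0, the bolt is drawn about 46 mm, and the gripper still holds the knob with the gate steady at about 0.3 rad.

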